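# Put the press drivers back in their fitted tray

## Task

The wheel-bearing job is done: take the two stacks of aluminium press drivers on the rubber mat apart and put all five drivers away in the tray, each flat in the yellow-floored pocket that fits its diameter. Set them down, do not drop them or tip them over, and leave the ball bearing and the hub nut on the mat where they lie.

Things in the scene. Friction and masses are not known exactly. Their poses are not given: they have to be found in the camera images.
- driver_28_mid (a point): Press driver: turned aluminium plug (upright cylinder) 28 mm in diameter, 32 mm tall, small dark bore in its flat top; this point is its centre, half-way up, z along its axis. Loose, 0.04 kg (-30 to +40 percent). Starts in one of two stacks on the black rubber mat, on top of the 48 mm driver.
- driver_38_mid (a point): Press driver: turned aluminium plug (upright cylinder) 38 mm in diameter, 32 mm tall, small dark bore in its flat top; this point is its centre, half-way up, z along its axis. Loose, 0.08 kg (-30 to +40 percent). Starts in one of two stacks on the black rubber mat, second from the bottom, on the 58 or 68 mm driver.
- driver_48_mid (a point): Press driver: turned aluminium plug (upright cylinder) 48 mm in diameter, 32 mm tall, small dark bore in its flat top; this point is its centre, half-way up, z along its axis. Loose, 0.14 kg (-30 to +40 percent). Starts in one of two stacks on the black rubber mat, second from the bottom, on the 58 or 68 mm driver.
- driver_58_mid (a point): Press driver: turned aluminium plug (upright cylinder) 58 mm in diameter, 32 mm tall, small dark bore in its flat top; this point is its centre, half-way up, z along its axis. Loose, 0.21 kg (-30 to +40 percent). Starts in one of two stacks on the black rubber mat, at the bottom.
- driver_68_mid (a point): Press driver: turned aluminium plug (upright cylinder) 68 mm in diameter, 32 mm tall, small dark bore in its flat top; this point is its centre, half-way up, z along its axis. Loose, 0.30 kg (-30 to +40 percent). Starts in one of two stacks on the black rubber mat, at the bottom.
- pocket_28: Fixed black tray bin 96 x 96 x 18 mm whose round yellow-floored pocket, 38 mm wide, fits the 28 mm driver; mouth bevelled 3 mm. Origin: centre of its underside, z up; pocket floor 12 mm, mouth and top 18 mm above it, so a seated driver's centre is 28 mm above it and fingertips must stay above the top. Six bins (one open, 30 mm high, of bolts) lie 99 mm apart in a 2 x 3 block, in any order.
- pocket_38: Fixed black tray bin 96 x 96 x 18 mm whose round yellow-floored pocket, 48 mm wide, fits the 38 mm driver; mouth bevelled 3 mm. Origin: centre of its underside, z up; pocket floor 12 mm, mouth and top 18 mm above it, so a seated driver's centre is 28 mm above it and fingertips must stay above the top. Six bins (one open, 30 mm high, of bolts) lie 99 mm apart in a 2 x 3 block, in any order.
- pocket_48: Fixed black tray bin 96 x 96 x 18 mm whose round yellow-floored pocket, 58 mm wide, fits the 48 mm driver; mouth bevelled 3 mm. Origin: centre of its underside, z up; pocket floor 12 mm, mouth and top 18 mm above it, so a seated driver's centre is 28 mm above it and fingertips must stay above the top. Six bins (one open, 30 mm high, of bolts) lie 99 mm apart in a 2 x 3 block, in any order.
- pocket_58: Fixed black tray bin 96 x 96 x 18 mm whose round yellow-floored pocket, 68 mm wide, fits the 58 mm driver; mouth bevelled 3 mm. Origin: centre of its underside, z up; pocket floor 12 mm, mouth and top 18 mm above it, so a seated driver's centre is 28 mm above it and fingertips must stay above the top. Six bins (one open, 30 mm high, of bolts) lie 99 mm apart in a 2 x 3 block, in any order.
- pocket_68: Fixed black tray bin 96 x 96 x 18 mm whose round yellow-floored pocket, 78 mm wide, fits the 68 mm driver; mouth bevelled 3 mm. Origin: centre of its underside, z up; pocket floor 12 mm, mouth and top 18 mm above it, so a seated driver's centre is 28 mm above it and fingertips must stay above the top. Six bins (one open, 30 mm high, of bolts) lie 99 mm apart in a 2 x 3 block, in any order.
- bearing: Ball bearing lying flat on the rubber mat near the stacks: steel ring 48 mm across, 15 mm high, with a black seal; origin at the centre of its underside. Loose; stays where it is.
- hubnut: Steel hexagonal hub nut lying flat on the rubber mat near the stacks: 36 mm across flats, 20 mm high; origin at the centre of its underside. Loose; stays where it is.

How it is judged:
By the outcome, as a careful person would: the job done as asked, in the order asked, and still so for the second after the job is handed in, with the robot touching nothing.
It also fails if it takes over 138 s, if anything falls off the work surface, if the arm or the gripper's body presses on something with over 40 N, if the wrist force passes 120 N, or if a joint passes its speed limit or range.

## Robot

A 6-joint arm with a two-finger parallel gripper is mounted at the origin on the work surface. World frame = base frame: x ahead of the robot, y to its left, z up, the work surface at z = 0. Lengths are in m, angles in rad, forces in N, time in s.
With the tool pointing down it reaches from about 0.35 to 0.975 m from the base axis. Payload 4.9 kg.
Tool frame: the origin (TCP) lies at the very end of the fingers, on their centre line; the grasp point (between the pads) lies 19 mm behind it; z points along the fingers, y is the line along which they close (so a half turn about z gives the same grasp; the last joint's range is limited). The gripper opens to 85 mm and grips with 20 to 120 N. Pads are 22 mm wide; open, the fingers measure 114 mm over their backs; the gripper's body (76 mm by 85 mm) begins 54 mm behind the grasp point. The pads swing forward as they close: fully open they stand 13 mm farther back than shut.
Start: joints at [-1.347, 0.053, 1.613, -0, 1.476, -0.119], TCP at [0.21, -0.589, 0.231] pointing down, gripper open.
Joint ranges: [-3.01, 3.01], [-1.01, 2.22], [0.06, 2.58], [-1.02, 4.17], [0.09, 2.62], [-3.14, 3.14]. Speed limits (rad/s): [2.57, 2.57, 3.14, 3.14, 3.14, 3.14].

## Interface

Orientations are given as a rotation vector (axis times angle).
In Python, from station import ctrl gives the robot as it stands.
- The arm moves only by the tool jog_arm, never from a script. Its argument "plan" is a list of rows, each a list of 7 numbers: the shift along the tool's x, y, z in units of 0.02 m (1.0 is 0.02 m), then the turn, a rotation vector about the tool's x, y, z in units of 45 degrees (1.0 is 45 degrees), then the opening, from -1 (shut) to 1 (fully open). A call has 1 to 8 rows; each row shifts and turns the commanded pose from where the row before left it, along the tool's axes as they then stand; what a row does not reach is not made up. A row lasts 1/10 s, in which the tool goes at most 50 mm and 8.59 degrees, less where a joint would pass 70% of its speed; a pose out of reach is approached as far as the arm can. A call with a number of a shift or a turn outside -1 to 1 is refused whole. A call with a gripper value outside its range is refused whole. The fingers move at their own pace and stop on an object; "grip_force" is the grip in N (left out, the last holds). Time passes only in rows, so rows that do not move let the fingers close. It gives the time, the measured TCP pose, the force, the opening and the grip force at its end, in the units of the state.
- ctrl.get_obs(): the state, without advancing time (a new reading comes with each control period).
- ctrl.get_image(name): name is "side" or "top"; returns (picture, depth): 384x512x3 uint8, red, green, blue; 384x512 float32, m along the optical axis (not along the pixel's ray), 0 where there is no reading.
- ctrl.camera_info(name): a dict with "camera_matrix" (3x3 intrinsics, pixels), "rvec" (rotation vector, rad) and "tvec" (3), from world to camera coordinates, as OpenCV has them. Camera axes: x right, y down, z forward; pixel columns grow to the right and rows downward; lengths in m; the calibration is good to about 2 mm. A picture is of the moment at which its call begins. camera_info takes no time and is no camera call.
- ctrl.finish_job(): hands the job in; it is judged then, once.
The state is a dict: "t": time; "q": joint angles; "dq": joint speeds; "effort": joint torques, N m; "tool_pos": TCP position; "tool_rot": TCP orientation; "contact_force": force on the tool from outside, world axes, zero at the start; "wrist_torque": the same for the moment, N m; "opening": finger opening in m; "grip_force": force on a finger pad.
Only numpy, scipy, OpenCV 4.12 (cv2) and the standard library are available. Lean on these libraries where they do the work, as an engineer would, in place of code of your own. Each camera call takes 0.05 s, during which the arm holds its last target. There are 200 camera calls.

## Working session

There is one attempt and no reset: what is moved stays moved. The work goes in short steps, Python scripts to look and compute and a tool call to move; the robot and the scene stay as the last step left them, time stands still between calls to the robot, and variables do not carry over. Pictures are saved under pics/ and viewed, at most 14 in all, crops included, and the job is handed in when it is done.

Besides the shell and the picture viewer there is one more tool, called after "Emit:" by a JSON object that holds its "method" and its "body". jog_arm: Moves the arm, as the interface text tells. Shifts and turns lie within -1 to 1; 1 stands for 0.02 m of shift or 45 degrees of turn. Its arguments: {"type":"object","properties":{"plan":{"type":"array"},"grip_force":{"type":"number"}},"required":["plan"]}

```bash
mkdir -p pics
cat > h.py <<'E'
import numpy as np, cv2
from station import ctrl
def cam(n):
    c=ctrl.camera_info(n); K=np.array(c["camera_matrix"],float); R=cv2.Rodrigues(np.array(c["rvec"],float))[0]; t=np.array(c["tvec"],float).ravel()
    return K,R,t
def plane(n,uv,z):
    K,R,t=cam(n); uv=np.atleast_2d(uv).astype(float)
    d=np.c_[uv,np.ones(len(uv))]@np.linalg.inv(K).T@R; c=-R.T@t
    return c+d*((z-c[2])/d[:,2])[:,None]
def cloud(n,D):
    K,R,t=cam(n); v,u=np.mgrid[:D.shape[0],:D.shape[1]]
    p=np.stack([u,v,np.ones_like(u)],-1)@np.linalg.inv(K).T*D[...,None]
    return (p-t)@R
def save(n,f):
    im,D=ctrl.get_image(n); cv2.imwrite("pics/"+f+".png",im[...,::-1]); np.savez("pics/"+f,im=im,D=D); return im,D
E
python3 - <<'E'
from h import *
for n in("top","side"):
    save(n,n+"0"); K,R,t=cam(n); print(n,-R.T@t,R[2])
o=ctrl.get_obs(); print(o)
E
```

```text
top [ 0.47512791 -0.00955187  1.06872664] [ 0.07832507 -0.00983413 -0.99687937]
side [0.1481633  0.808612   0.58121801] [ 0.36863748 -0.79136614 -0.48769462]
{'t': 0.1, 'q': array([-1.34700001e+00,  5.32870288e-02,  1.61416332e+00, -1.67995559e-05,
        1.47603112e+00, -1.19040300e-01]), 'dq': array([-0.00136441, -0.00112926, -0.00377724,  0.00131519,  0.00067005,
        0.00070835]), 'effort': array([ 1.09825349e-03, -3.94902384e+01, -3.71363640e+01, -1.05337549e-04,
        3.93632508e-03, -1.78955014e-05]), 'tool_pos': array([ 0.20994361, -0.5880729 ,  0.23018438]), 'tool_rot': array([-3.09369077e+00, -5.35573886e-01,  1.81454339e-04]), 'contact_force': array([ 0.26437958, -0.21509006,  0.12624172]), 'wrist_torque': array([-0.01342859, -0.03300949,  0.03486142]), 'grip_force': 0.0, 'opening': 0.08546514068337466}
```

View pics/top0.png

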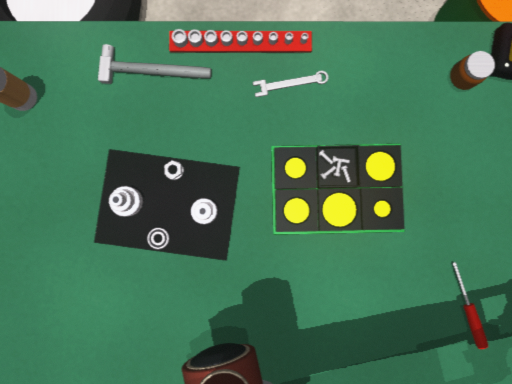

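View pics/side0.png

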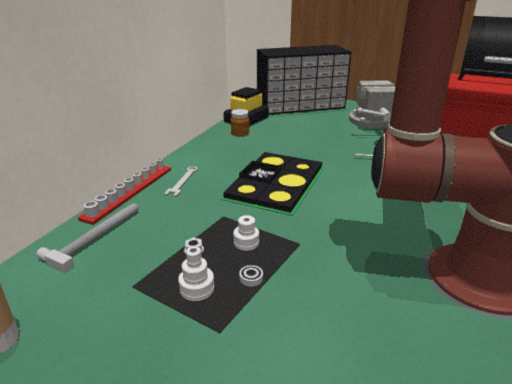

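The top view shows the three-high stack at (125,201) and the two-high one at (204,211). The nut is at (174,170) and the bearing at (158,238). The tray runs from (273,146) to (403,233), with the bolts bin top-centre. The side view agrees. Next I'll measure them.

Run:
```python
from h import *
d=np.load("pics/top0.npz"); im,D=d["im"],d["D"]; K,R,t=cam("top"); print(K.tolist())
P=cloud("top",D)
hsv=cv2.cvtColor(im,cv2.COLOR_RGB2HSV)
m=cv2.inRange(hsv,(22,150,100),(38,255,255)); m[:,:265]=0;m[:,410:]=0
for c in cv2.findContours(m,0,2)[0]:
    if cv2.contourArea(c)<60: continue
    msk=np.zeros_like(m);cv2.drawContours(msk,[c],-1,255,-1)
    p=P[msk>0]; q=plane("top",c[:,0],.012); e,r=cv2.minEnclosingCircle(q[:,:2].astype(np.float32))
    M=cv2.moments(msk,True); cc=plane("top",[M['m10']/M['m00'],M['m01']/M['m00']],.012)[0]
    print("pocket",cc.round(4),"dia",round(2*r,4),"area dia",round(2*np.sqrt(cv2.contourArea(c)/np.pi)*D[200,300]/K[0,0],4),"z",np.median(p[:,2]).round(4))
# tray block by dark/green outline
def circ(pts):
    A=np.c_[2*pts,np.ones(len(pts))];s=np.linalg.lstsq(A,(pts**2).sum(1),rcond=None)[0];return s[:2],np.sqrt(s[2]+s[:2]@s[:2])
for name,(u,v) in dict(L=(125,201),Rr=(204,211),nut=(174,170),brg=(158,238)).items():
    sub=np.zeros(D.shape,bool);sub[v-26:v+26,u-26:u+26]=1
    for z in (.015,.020,.032,.064,.096):
        s=(sub&(abs(P[...,2]-z)<.004)).astype(np.uint8)
        # filled silhouette of everything at/above this level
        n=s.sum()
        if n<15: continue
        a=(sub&(P[...,2]>z-.006)).astype(np.uint8)
        c=max(cv2.findContours(a,0,1)[0],key=cv2.contourArea)
        q=plane("top",c[:,0],z)[:,:2];e,r=circ(q)
        print(name,z,n,"c",e.round(4),"dia",round(2*r,4),"zmed",np.median(P[...,2][s>0]).round(4))
```

```text
[[456.35651806999505, 0.0, 257.8705386061512], [0.0, 456.35651806999505, 183.52758105969534], [0.0, 0.0, 1.0]]
pocket [ 0.4999 -0.3072  0.012 ] dia 0.0398 area dia 0.0371 z 0.0159
pocket [ 0.4961 -0.1086  0.012 ] dia 0.0603 area dia 0.0578 z 0.0164
pocket [ 0.4978 -0.2074  0.012 ] dia 0.0802 area dia 0.0775 z 0.0163
pocket [ 0.5953 -0.1066  0.012 ] dia 0.0498 area dia 0.047 z 0.016
pocket [ 0.599  -0.3051  0.012 ] dia 0.0702 area dia 0.0663 z 0.0161
L 0.015 24 c [0.5185 0.2863] dia 0.0707 zmed 0.0141
L 0.02 24 c [0.5184 0.2856] dia 0.0696 zmed 0.0211
L 0.032 152 c [0.5181 0.2835] dia 0.0672 zmed 0.0345
L 0.064 107 c [0.5183 0.2843] dia 0.047 zmed 0.0664
L 0.096 71 c [0.5188 0.2833] dia 0.0272 zmed 0.0986
Rr 0.032 150 c [0.495  0.1046] dia 0.0556 zmed 0.0345
Rr 0.064 119 c [0.4943 0.1035] dia 0.036 zmed 0.0665
nut 0.02 115 c [0.5913 0.1777] dia 0.0373 zmed 0.0226
brg 0.015 198 c [0.4335 0.2103] dia 0.0468 zmed 0.0176
brg 0.02 337 c [0.4336 0.2098] dia 0.0459 zmed 0.0189
```

Run:
```python
from h import *
P={};I={}
for n in("top","side"):
    d=np.load(f"pics/{n}0.npz");I[n]=d["im"];P[n]=cloud(n,d["D"])
T=P["top"]
for nm,(u,v) in dict(table1=(250,130),table2=(250,260),mat=(170,205),mat2=(215,180),rim=(296,188),rim2=(361,228),bin=(360,150)).items(): print(nm,T[v-1:v+2,u-1:u+2].mean((0,1)).round(4))
S=P["side"]
for nm,(u,v) in dict(table=(340,260),mat=(225,280),top28=(194,249),rim=(265,190)).items(): print("s",nm,S[v-1:v+2,u-1:u+2].mean((0,1)).round(4))
hsv=cv2.cvtColor(I["side"],cv2.COLOR_RGB2HSV)
m=cv2.inRange(hsv,(22,150,100),(38,255,255)); m[:150]=0
for c in cv2.findContours(m,0,2)[0]:
    if cv2.contourArea(c)<20: continue
    e=cv2.fitEllipse(c)
    k=np.zeros_like(m);cv2.drawContours(k,[c],-1,255,-1)
    print(e[0],plane("side",e[0],.013)[0].round(4),np.median(S[k>0][:,2]).round(4))
for z,(x,y) in ((.032,(.518,.284)),(.064,(.518,.284)),(.096,(.518,.284)),(.032,(.495,.104)),(.064,(.495,.104))):
    b=(np.hypot(S[...,0]-x,S[...,1]-y)<.042)
    zz=S[...,2]; q=S[b&(abs(zz-z)<.0045)]; print(z,len(q),np.median(q[:,2]).round(4))
    a=(b&(zz>z-.002)); a=S[a]
    # y/x extents of top face
    s=(b&(zz>z-.002)&(zz<z+.006)); qq=S[s]; (e,r)=cv2.minEnclosingCircle(qq[:,:2].astype(np.float32)); print("  ",np.round(e,4),round(2*r,4))
```

```text
table1 [ 6.864e-01 -1.800e-03 -1.000e-04]
table2 [ 0.3814 -0.0014  0.0009]
mat [0.5091 0.1847 0.0034]
mat2 [0.5673 0.0802 0.0038]
rim [ 0.5474 -0.1083  0.0147]
rim2 [ 0.4548 -0.2567  0.0175]
bin [ 0.6349 -0.257   0.0219]
s table [ 2.813e-01  6.960e-02 -1.000e-04]
s mat [0.4774 0.2359 0.0038]
s top28 [0.5163 0.2795 0.1003]
s rim [ 0.4977 -0.0142  0.0831]
(279.6485595703125, 195.6154022216797) [ 0.4977 -0.1173  0.013 ] 0.0163
(246.1476287841797, 188.55618286132812) [ 0.5977 -0.1152  0.013 ] 0.0161
(291.7557067871094, 179.93748474121094) [ 0.4994 -0.2169  0.013 ] 0.0164
(302.3047180175781, 165.95782470703125) [ 0.5018 -0.318   0.013 ] 0.0164
(272.706298828125, 160.23304748535156) [ 0.6012 -0.3187  0.013 ] 0.0164
0.032 302 0.0347
   [0.5151 0.2838] 0.0687
0.064 221 0.0668
   [0.5151 0.2846] 0.0494
0.096 128 0.0985
   [0.5161 0.2836] 0.0293
0.032 175 0.0349
   [0.4931 0.1054] 0.0589
0.064 139 0.067
   [0.492  0.1048] 0.0383
```

Emit:
{"method": "jog_arm", "body": {"plan": [[0, 0, 0, 0, 0, -0.19, 1], [0, 0, 0, 0, 0, -0.19, 1], [0, 0, 0, 0, 0, -0.19, 1], [0, 0, 0, 0, 0, -0.19, 1], [0, 0, 0, 0, 0, -0.19, 1], [0, 0, 0, 0, 0, -0.19, 1], [0, 0, 0, 0, 0, -0.19, 1], [0, 0, 0, 0, 0, -0.19, 1]], "grip_force": 60}}

```text
t: 0.9
tool_pos: [0.21, -0.5883, 0.2305]
tool_rot: [-2.252, -2.189, -0.001]
contact_force: [0.1, -0.6, 0.2]
opening: 0.0855
grip_force: 0.0
```

Emit:
{"method": "jog_arm", "body": {"plan": [[0, 0, 0, 0, 0, -0.042, 1], [0.8, 0.8, 0, 0, 0, 0, 1], [0.8, 0.8, 0, 0, 0, 0, 1], [0.8, 0.8, 0, 0, 0, 0, 1], [0.8, 0.8, 0, 0, 0, 0, 1], [0.8, 0.8, 0, 0, 0, 0, 1]]}}

```text
t: 1.5
tool_pos: [0.2906, -0.5077, 0.2306]
tool_rot: [-2.222, -2.219, -0.001]
contact_force: [-0.3, 0.8, 0.3]
opening: 0.0855
grip_force: 0.0
```

Emit:
{"method": "jog_arm", "body": {"plan": [[1, 0.63, 0, 0, 0, 0, 1], [1, 0.63, 0, 0, 0, 0, 1], [1, 0.63, 0, 0, 0, 0, 1], [1, 0.63, 0, 0, 0, 0, 1], [1, 0.63, 0, 0, 0, 0, 1], [1, 0.63, 0, 0, 0, 0, 1], [1, 0.63, 0, 0, 0, 0, 1], [1, 0.63, 0, 0, 0, 0, 1]]}}

```text
t: 2.3
tool_pos: [0.3914, -0.3477, 0.2307]
tool_rot: [-2.222, -2.219, -0.0]
contact_force: [-0.2, 0.3, -0.1]
opening: 0.0854
grip_force: 0.0
```

Emit:
{"method": "jog_arm", "body": {"plan": [[1, 0.63, 0, 0, 0, 0, 1], [1, 0.63, 0, 0, 0, 0, 1], [1, 0.63, 0, 0, 0, 0, 1], [1, 0.63, 0, 0, 0, 0, 1], [1, 0.63, 0, 0, 0, 0, 1], [1, 0.63, 0, 0, 0, 0, 1], [1, 0.63, 0, 0, 0, 0, 1], [1, 0.63, 0, 0, 0, 0, 1]]}}

```text
t: 3.1
tool_pos: [0.4923, -0.1879, 0.2307]
tool_rot: [-2.222, -2.219, 0.0]
contact_force: [-0.1, 0.5, -0.1]
opening: 0.0851
grip_force: 0.0
```

Emit:
{"method": "jog_arm", "body": {"plan": [[1, 0, 0.3, 0, 0, 0, 1], [1, 0, 0.3, 0, 0, 0, 1], [1, 0, 0.3, 0, 0, 0, 1], [1, 0, 0.3, 0, 0, 0, 1], [1, 0, 0.3, 0, 0, 0, 1], [1, 0, 0.3, 0, 0, 0, 1], [1, 0, 0.3, 0, 0, 0, 1], [1, 0, 0.3, 0, 0, 0, 1]]}}

```text
t: 3.9
tool_pos: [0.4919, -0.0281, 0.1826]
tool_rot: [-2.222, -2.22, 0.001]
contact_force: [-0.4, -0.4, -0.3]
opening: 0.0855
grip_force: 0.0
```

Emit:
{"method": "jog_arm", "body": {"plan": [[1, 0, 0.4, 0, 0, 0, 1], [1, 0, 0.4, 0, 0, 0, 1], [1, 0, 0.4, 0, 0, 0, 1], [1, 0, 0.4, 0, 0, 0, 1], [1, 0, 0.4, 0, 0, 0, 1], [1, 0, 0.4, 0, 0, 0, 1], [0.5, 0, 0, 0, 0, 0, 1]]}}

```text
t: 4.6
tool_pos: [0.4911, 0.1022, 0.1335]
tool_rot: [-2.22, -2.22, 0.004]
contact_force: [0.3, 1.1, -0.1]
opening: 0.0855
grip_force: 0.0
```

Run:
```python
from h import *
o=ctrl.get_obs();print(o["tool_pos"],o["tool_rot"],o["q"])
im,D=save("side","side1")
cv2.imwrite("pics/side1c.png",cv2.resize(im[120:320,100:350,::-1],None,fx=3,fy=3))
```

```text
[0.49106912 0.10217577 0.13347415] [-2.21956396 -2.21980659  0.00389386] [ 5.65536908e-02 -1.63247574e-01  1.98782275e+00  2.04758922e-04
  1.32052059e+00  5.63933244e-02]
```

View pics/side1c.png

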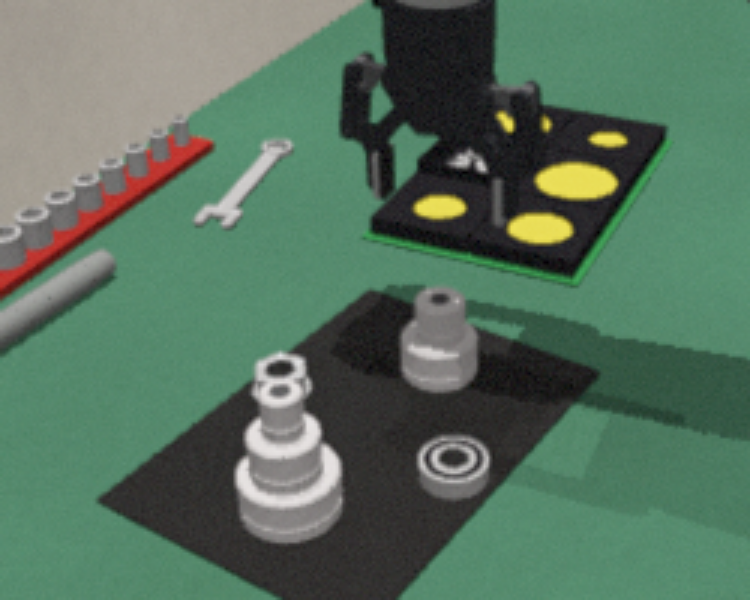

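The gripper is open above the two-high stack, with its tips at about crop (383,195) and (498,225). I'll check the tip positions in depth.

Run:
```python
from h import *
d=np.load("pics/side1.npz");P=cloud("side",d["D"])
b=(abs(P[...,1]-.1)<.05)&(P[...,2]>.09)&(P[...,2]<.19)&(abs(P[...,0]-.49)<.08)
for s in(-1,1):
    q=P[b&((P[...,0]-.49)*s>.025)]
    print(s,len(q),"zmin",np.sort(q[:,2])[:6].round(4)); l=q[q[:,2]<np.sort(q[:,2])[3]+.012]; print(l.min(0).round(4),l.max(0).round(4),np.median(l,0).round(4))
```

```text
-1 137 zmin [0.1483 0.1489 0.1491 0.1502 0.1509 0.151 ]
[0.4333 0.0965 0.1483] [0.4458 0.116  0.162 ] [0.4402 0.1101 0.1574]
1 166 zmin [0.1451 0.1459 0.1469 0.1473 0.1473 0.149 ]
[0.5316 0.0906 0.1451] [0.5464 0.1142 0.159 ] [0.5332 0.1074 0.1533]
```

Emit:
{"method": "jog_arm", "body": {"plan": [[0.09, 0.12, 0.5, 0, 0, 0, 1], [0, 0, 1, 0, 0, 0, 1], [0, 0, 1, 0, 0, 0, 1], [0, 0, 1, 0, 0, 0, 1], [0, 0, 0.7, 0, 0, 0, 1], [0, 0, 0.275, 0, 0, 0, 1], [0, 0, 0, 0, 0, 0, 1]]}}

```text
t: 5.35
tool_pos: [0.4945, 0.1024, 0.045]
tool_rot: [-2.223, -2.219, 0.002]
contact_force: [0.8, -0.4, -0.3]
opening: 0.0858
grip_force: 0.0
```

Emit:
{"method": "jog_arm", "body": {"plan": [[0, 0, 0, 0, 0, 0, -1], [0, 0, 0, 0, 0, 0, -1], [0, 0, 0, 0, 0, 0, -1], [0, 0, 0, 0, 0, 0, -1], [0, 0, 0, 0, 0, 0, -1], [0, 0, 0, 0, 0, 0, -1]]}}

```text
t: 5.95
tool_pos: [0.4959, 0.1029, 0.047]
tool_rot: [2.222, 2.219, 0.003]
contact_force: [-0.7, -0.0, 6.8]
opening: 0.0361
grip_force: 60.4
```

Emit:
{"method": "jog_arm", "body": {"plan": [[0, 0, -0.5, 0, 0, 0, -1], [0, 0, -1, 0, 0, 0, -1], [0, 0, -1, 0, 0, 0, -1], [0, 0, -1, 0, 0, 0, -1], [-0.6, 0.2, -0.6, 0, 0, 0, -1]]}}

```text
t: 6.45
tool_pos: [0.4991, 0.0913, 0.1294]
tool_rot: [2.22, 2.222, 0.002]
contact_force: [0.4, -0.7, -0.2]
opening: 0.0363
grip_force: 60.0
```

Emit:
{"method": "jog_arm", "body": {"plan": [[-0.95, 0.43, 0, 0, 0, 0, -1], [-0.95, 0.43, 0, 0, 0, 0, -1], [-0.95, 0.43, 0, 0, 0, 0, -1], [-0.95, 0.43, 0, 0, 0, 0, -1], [-0.95, 0.43, 0, 0, 0, 0, -1], [-0.95, 0.43, 0, 0, 0, 0, -1], [-0.95, 0.43, 0, 0, 0, 0, -1], [-0.95, 0.43, 0, 0, 0, 0, -1]]}}

```text
t: 7.25
tool_pos: [0.5674, -0.0629, 0.1273]
tool_rot: [-2.223, -2.219, 0.001]
contact_force: [0.3, 0.2, -1.1]
opening: 0.0363
grip_force: 60.0
```

Emit:
{"method": "jog_arm", "body": {"plan": [[-0.95, 0.43, 0, 0, 0, 0, -1], [-0.95, 0.43, 0, 0, 0, 0, -1], [-0.4, 0.43, 0, 0, 0, 0, -1], [0, 0, 0, 0, 0, 0, -1]]}}

```text
t: 7.65
tool_pos: [0.5942, -0.1086, 0.1279]
tool_rot: [2.224, 2.218, 0.0]
contact_force: [-0.0, -0.2, -0.3]
opening: 0.0361
grip_force: 60.1
```

Run:
```python
from h import *
im,D=save("side","side2");save("top","top2")
cv2.imwrite("pics/side2c.png",cv2.resize(im[60:310,120:370,::-1],None,fx=2.4,fy=2.4))
```

```text
(no output)
```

View pics/side2c.png

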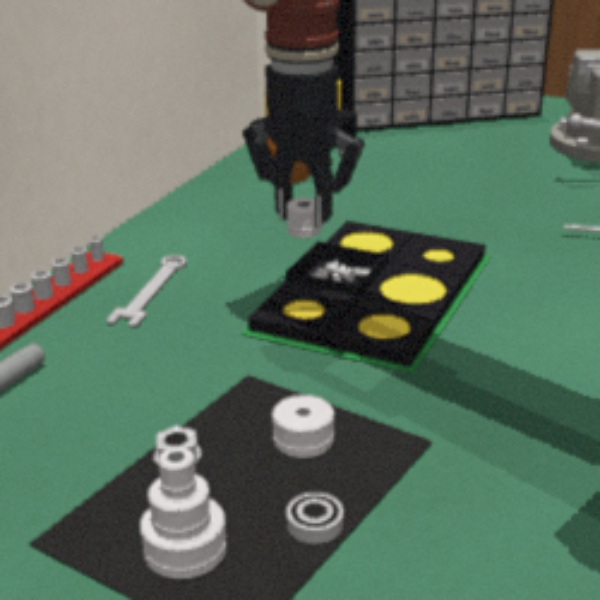

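The held 38 is upright at crop (303,217), with its pocket at crop (303,310). Now I'll lower it.

Emit:
{"method": "jog_arm", "body": {"plan": [[0.08, 0.06, 0.5, 0, 0, 0, -1], [0, 0, 1, 0, 0, 0, -1], [0, 0, 1, 0, 0, 0, -1], [0, 0, 1, 0, 0, 0, -1], [0, 0, 0.7, 0, 0, 0, -1], [0, 0, 0.4, 0, 0, 0, -1], [0, 0, 0.2, 0, 0, 0, -1], [0, 0, 0, 0, 0, 0, -1]]}}

```text
t: 8.55
tool_pos: [0.5945, -0.1055, 0.0317]
tool_rot: [-2.222, -2.22, 0.0]
contact_force: [0.5, 0.5, -0.6]
opening: 0.0362
grip_force: 60.1
```

Emit:
{"method": "jog_arm", "body": {"plan": [[0, 0, 0.1, 0, 0, 0, -1], [0, 0, 0, 0, 0, 0, -1]]}}

```text
t: 8.75
tool_pos: [0.595, -0.1059, 0.0306]
tool_rot: [2.222, 2.219, 0.001]
contact_force: [-0.3, 0.7, -1.1]
opening: 0.0361
grip_force: 60.1
```

Emit:
{"method": "jog_arm", "body": {"plan": [[0, 0, 0.1, 0, 0, 0, -1], [0, 0, 0, 0, 0, 0, -1]]}}

```text
t: 8.95
tool_pos: [0.5945, -0.1058, 0.028]
tool_rot: [2.223, 2.22, 0.0]
contact_force: [-0.6, -0.3, -1.3]
opening: 0.0359
grip_force: 60.1
```

Emit:
{"method": "jog_arm", "body": {"plan": [[0, 0, 0.05, 0, 0, 0, -1], [0, 0, 0, 0, 0, 0, -1]]}}

```text
t: 9.15
tool_pos: [0.5946, -0.1058, 0.0271]
tool_rot: [2.223, 2.22, 0.0]
contact_force: [-0.5, -0.5, 1.6]
opening: 0.0361
grip_force: 60.2
```

Run:
```python
from h import *
im,D=save("side","side3")
P=cloud("side",D); b=(np.hypot(P[...,0]-.595,P[...,1]+.106)<.021)&(P[...,2]>.02)&(P[...,2]<.075)
q=P[b]; print(np.percentile(q[:,2],[0,5,50,90,100]).round(4))
cv2.imwrite("pics/side3c.png",cv2.resize(im[110:220,200:340,::-1],None,fx=5,fy=5))
```

```text
[0.0201 0.0227 0.0459 0.0608 0.0749]
```

View pics/side3c.png

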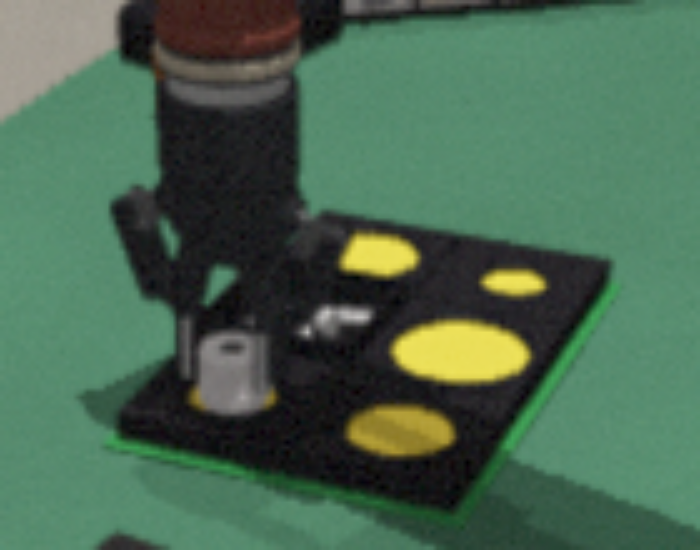

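The 38 is in its pocket at crop (235,375), and contact came at the expected height. I'll release it and then fetch the 58.

Emit:
{"method": "jog_arm", "body": {"plan": [[0, 0, 0, 0, 0, 0, 0.5], [0, 0, 0, 0, 0, 0, 0.5], [0, 0, 0, 0, 0, 0, 0.5], [0, 0, 0, 0, 0, 0, 0.5], [0, 0, -0.5, 0, 0, 0, 0.5], [0, 0, -1, 0, 0, 0, 1], [0, 0, -1, 0, 0, 0, 1], [0, 0, -1, 0, 0, 0, 1]]}}

```text
t: 10.0
tool_pos: [0.5946, -0.1057, 0.0983]
tool_rot: [2.222, 2.22, 0.0]
contact_force: [-0.1, -0.6, 0.3]
opening: 0.0851
grip_force: 0.0
```

Emit:
{"method": "jog_arm", "body": {"plan": [[1, -0.5, 0, 0, 0, 0, 1], [1, -0.5, 0, 0, 0, 0, 1], [1, -0.5, 0, 0, 0, 0, 1], [1, -0.5, 0, 0, 0, 0, 1], [1, -0.5, 0, 0, 0, 0, 1], [1, -0.5, 0, 0, 0, 0, 1], [1, -0.5, 0, 0, 0, 0, 1], [1, -0.5, 0, 0, 0, 0, 1]]}}

```text
t: 10.8
tool_pos: [0.5145, 0.0552, 0.0977]
tool_rot: [2.222, 2.219, 0.001]
contact_force: [-0.1, 0.1, 0.5]
opening: 0.0852
grip_force: 0.0
```

Emit:
{"method": "jog_arm", "body": {"plan": [[1, -0.5, 0, 0, 0, 0, 1], [1, -0.3, 0, 0, 0, 0, 1], [0.5, -0.2, 0, 0, 0, 0, 1], [0, 0, 0, 0, 0, 0, 1]]}}

```text
t: 11.2
tool_pos: [0.4946, 0.1053, 0.0973]
tool_rot: [2.22, 2.222, 0.001]
contact_force: [1.5, -0.4, 0.4]
opening: 0.0849
grip_force: 0.0
```

Run:
```python
from h import *
P=cloud("side",np.load("pics/side2.npz")["D"]); z=P[...,2]
s=(np.hypot(P[...,0]-.493,P[...,1]-.105)<.042)&(z>.030)&(z<.04);e,r=cv2.minEnclosingCircle(P[s][:,:2].astype(np.float32));print(np.round(e,4),2*r,np.median(P[s][:,2]))
T=cloud("top",np.load("pics/top2.npz")["D"])
s=(np.hypot(T[...,0]-.493,T[...,1]-.105)<.042)&(T[...,2]>.028);c=max(cv2.findContours(s.astype(np.uint8),0,1)[0],key=len)
e,r=cv2.minEnclosingCircle(plane("top",c[:,0],.035)[:,:2].astype(np.float32));print(np.round(e,4),2*r)
im,D=save("side","side4");P=cloud("side",D)
s=(np.hypot(P[...,0]-.594,P[...,1]+.106)<.03)&(P[...,2]>.04);e,r=cv2.minEnclosingCircle(P[s][:,:2].astype(np.float32));print("38:",np.round(e,4),2*r,np.percentile(P[s][:,2],[5,50,95]))
```

```text
[0.4926 0.1052] 0.059296656399965286 0.0355662618294382
[0.4953 0.1043] 0.057864561676979065
38: [ 0.5902 -0.0996] 0.03294895961880684 [0.04036663 0.04372303 0.04832786]
```

Emit:
{"method": "jog_arm", "body": {"plan": [[-0.03, -0.03, 0.5, 0, 0, 0, 1], [0, 0, 1, 0, 0, 0, 1], [0, 0, 1, 0, 0, 0, 1], [0, 0, 1, 0, 0, 0, 1], [0, 0, 0.6, 0, 0, 0, 1], [0, 0, 0.25, 0, 0, 0, 1], [0, 0, 0, 0, 0, 0, 1]]}}

```text
t: 11.95
tool_pos: [0.4937, 0.1034, 0.009]
tool_rot: [-2.223, -2.219, 0.002]
contact_force: [-0.0, -0.5, 0.7]
opening: 0.085
grip_force: 0.0
```

Emit:
{"method": "jog_arm", "body": {"plan": [[0, 0, 0, 0, 0, 0, -1], [0, 0, 0, 0, 0, 0, -1], [0, 0, 0, 0, 0, 0, -1], [0, 0, 0, 0, 0, 0, -1], [0, 0, 0, 0, 0, 0, -1]]}}

```text
t: 12.45
tool_pos: [0.4954, 0.1039, 0.0114]
tool_rot: [2.221, 2.219, 0.003]
contact_force: [-1.2, -0.3, 5.9]
opening: 0.056
grip_force: 64.7
```

Emit:
{"method": "jog_arm", "body": {"plan": [[0, 0, -0.5, 0, 0, 0, -1], [0, 0, -1, 0, 0, 0, -1], [0, 0, -1, 0, 0, 0, -1], [0, 0, -1, 0, 0, 0, -1], [0, 0, -1, 0, 0, 0, -1], [-0.4, 0, -0.5, 0, 0, 0, -1]]}}

```text
t: 13.05
tool_pos: [0.4946, 0.0962, 0.1116]
tool_rot: [2.22, 2.221, 0.003]
contact_force: [0.4, 0.1, -1.8]
opening: 0.0562
grip_force: 64.3
```

Emit:
{"method": "jog_arm", "body": {"plan": [[-1, 0.26, 0, 0, 0, 0, -1], [-1, 0.26, 0, 0, 0, 0, -1], [-1, 0.26, 0, 0, 0, 0, -1], [-1, 0.26, 0, 0, 0, 0, -1], [-1, 0.26, 0, 0, 0, 0, -1], [-1, 0.26, 0, 0, 0, 0, -1], [-1, 0.26, 0, 0, 0, 0, -1], [-1, 0.26, 0, 0, 0, 0, -1]]}}

```text
t: 13.85
tool_pos: [0.5347, -0.0654, 0.1089]
tool_rot: [-2.222, -2.219, 0.002]
contact_force: [-0.3, 0.3, -2.5]
opening: 0.056
grip_force: 64.4
```

Emit:
{"method": "jog_arm", "body": {"plan": [[-1, 0.26, 0, 0, 0, 0, -1], [-1, 0.26, 0, 0, 0, 0, -1], [-1, 0.26, 0, 0, 0, 0, -1], [-1, 0.26, 0, 0, 0, 0, -1], [-1, 0.26, 0, 0, 0, 0, -1], [-1, 0.26, 0, 0, 0, 0, -1], [-1, 0.26, 0, 0, 0, 0, -1], [-1, 0.26, 0, 0, 0, 0, -1]]}}

```text
t: 14.65
tool_pos: [0.5773, -0.2259, 0.1097]
tool_rot: [-2.223, -2.22, 0.0]
contact_force: [0.2, 0.4, -2.3]
opening: 0.0562
grip_force: 64.4
```

Emit:
{"method": "jog_arm", "body": {"plan": [[-1, 0.26, 0, 0, 0, 0, -1], [-1, 0.26, 0, 0, 0, 0, -1], [-1, 0.26, 0, 0, 0, 0, -1], [-1, 0.26, 0, 0, 0, 0, -1], [0, 0, 0, 0, 0, 0, -1], [0, 0, 0, 0, 0, 0, -1]]}}

```text
t: 15.25
tool_pos: [0.5976, -0.305, 0.1095]
tool_rot: [-2.223, -2.219, -0.0]
contact_force: [-0.4, 1.1, -3.0]
opening: 0.0561
grip_force: 64.5
```

Emit:
{"method": "jog_arm", "body": {"plan": [[0.04, 0.06, 0.5, 0, 0, 0, -1], [0, 0, 1, 0, 0, 0, -1], [0, 0, 1, 0, 0, 0, -1], [0, 0, 0.8, 0, 0, 0, -1], [0, 0, 0.5, 0, 0, 0, -1], [0, 0, 0.3, 0, 0, 0, -1], [0, 0, 0.05, 0, 0, 0, -1], [0, 0, 0, 0, 0, 0, -1]]}}

```text
t: 16.05
tool_pos: [0.5993, -0.3037, 0.0274]
tool_rot: [2.222, 2.219, 0.0]
contact_force: [-0.2, 0.1, -3.2]
opening: 0.0563
grip_force: 64.5
```

Emit:
{"method": "jog_arm", "body": {"plan": [[0, 0, 0.05, 0, 0, 0, -1], [0, 0, 0, 0, 0, 0, -1]]}}

```text
t: 16.25
tool_pos: [0.5993, -0.3039, 0.0267]
tool_rot: [2.222, 2.219, 0.0]
contact_force: [-0.5, -0.0, -2.9]
opening: 0.0562
grip_force: 64.5
```

Emit:
{"method": "jog_arm", "body": {"plan": [[0, 0, 0.05, 0, 0, 0, -1], [0, 0, 0, 0, 0, 0, -1]]}}

```text
t: 16.45
tool_pos: [0.5989, -0.3036, 0.025]
tool_rot: [2.223, 2.22, 0.0]
contact_force: [-0.3, -0.0, -2.7]
opening: 0.0562
grip_force: 64.5
```

Emit:
{"method": "jog_arm", "body": {"plan": [[0, 0, 0.05, 0, 0, 0, -1], [0, 0, 0, 0, 0, 0, -1]]}}

```text
t: 16.65
tool_pos: [0.5987, -0.3034, 0.0236]
tool_rot: [-2.223, -2.22, 0.0]
contact_force: [-0.1, 0.6, -2.0]
opening: 0.0563
grip_force: 64.5
```

Emit:
{"method": "jog_arm", "body": {"plan": [[0, 0, 0.05, 0, 0, 0, -1], [0, 0, 0, 0, 0, 0, -1]]}}

```text
t: 16.85
tool_pos: [0.5989, -0.3035, 0.0236]
tool_rot: [-2.223, -2.22, 0.0]
contact_force: [-3.8, 2.6, 2.1]
opening: 0.0562
grip_force: 65.1
```

Emit:
{"method": "jog_arm", "body": {"plan": [[0, 0, 0, 0, 0, 0, 0.8], [0, 0, 0, 0, 0, 0, 0.8], [0, 0, 0, 0, 0, 0, 0.8], [0, 0, 0, 0, 0, 0, 0.8], [0, 0, -0.5, 0, 0, 0, 0.8], [0, 0, -1, 0, 0, 0, 1], [0, 0, -1, 0, 0, 0, 1], [0, 0, -1, 0, 0, 0, 1]]}}

```text
t: 17.65
tool_pos: [0.599, -0.3036, 0.0944]
tool_rot: [2.222, 2.22, 0.0]
contact_force: [-0.4, 0.2, 0.4]
opening: 0.0855
grip_force: 0.0
```

Emit:
{"method": "jog_arm", "body": {"plan": [[0, 0, -1, 0, 0, 0.18, 1], [0, 0, -1, 0, 0, 0.18, 1], [0, 0, -1, 0, 0, 0.18, 1], [0, 0, 0, 0, 0, 0.18, 1], [0, 0, 0, 0, 0, 0.18, 1], [0, 0, 0, 0, 0, 0.18, 1], [0, 0, 0, 0, 0, 0.18, 1], [0, 0, 0, 0, 0, 0.18, 1]]}}

```text
t: 18.45
tool_pos: [0.599, -0.3036, 0.1538]
tool_rot: [3.068, 0.674, 0.001]
contact_force: [-0.3, -0.2, 0.4]
opening: 0.0852
grip_force: 0.0
```

Emit:
{"method": "jog_arm", "body": {"plan": [[0, 0, 0, 0, 0, 0.18, 1], [0, 0, 0, 0, 0, 0.18, 1], [0, 0, 0, 0, 0, 0.18, 1], [0, 0, 0, 0, 0, 0.02, 1], [0, 0, 0, 0, 0, 0, 1]]}}

```text
t: 18.95
tool_pos: [0.599, -0.3035, 0.1534]
tool_rot: [3.141, 0.002, 0.001]
contact_force: [-0.4, -0.7, -0.4]
opening: 0.0856
grip_force: 0.0
```

Run:
```python
from h import *
im,D=save("side","side5")
cv2.imwrite("pics/side5c.png",cv2.resize(im[130:320,140:340,::-1],None,fx=3,fy=3))
P=cloud("side",D);z=P[...,2]
for zz in(.035,.067,.099):
    s=(np.hypot(P[...,0]-.517,P[...,1]-.283)<.042)&(abs(z-zz)<.004);e,r=cv2.minEnclosingCircle(P[s][:,:2].astype(np.float32));print(zz,np.round(e,4),2*r)
```

```text
0.035 [0.5153 0.2833] 0.06907536834478378
0.067 [0.5152 0.2851] 0.04855719581246376
0.099 [0.5155 0.2837] 0.028790181502699852
```

View pics/side5c.png

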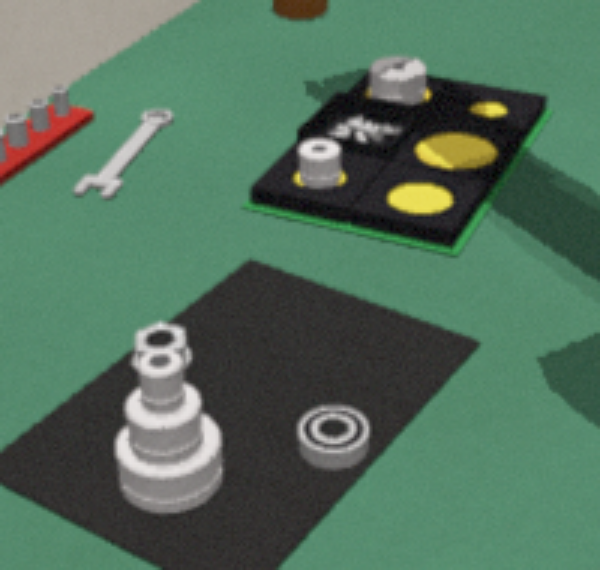

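Both seated drivers stand upright in their pockets, the 38 at crop (320,165) and the 58 at (398,85). Next is the three-high stack.

Emit:
{"method": "jog_arm", "body": {"plan": [[-0.15, -1, 0, 0, 0, 0, 1], [-0.15, -1, 0, 0, 0, 0, 1], [-0.15, -1, 0, 0, 0, 0, 1], [-0.15, -1, 0, 0, 0, 0, 1], [-0.15, -1, 0, 0, 0, 0, 1], [-0.15, -1, 0, 0, 0, 0, 1], [-0.15, -1, 0, 0, 0, 0, 1], [-0.15, -1, 0, 0, 0, 0, 1]]}}

```text
t: 19.8
tool_pos: [0.5747, -0.1417, 0.1529]
tool_rot: [3.142, -0.002, 0.0]
contact_force: [-0.2, -0.1, -0.0]
opening: 0.0853
grip_force: 0.0
```

Emit:
{"method": "jog_arm", "body": {"plan": [[-0.15, -1, 0, 0, 0, 0, 1], [-0.15, -1, 0, 0, 0, 0, 1], [-0.15, -1, 0, 0, 0, 0, 1], [-0.15, -1, 0, 0, 0, 0, 1], [-0.15, -1, 0, 0, 0, 0, 1], [-0.15, -1, 0, 0, 0, 0, 1], [-0.15, -1, 0, 0, 0, 0, 1], [-0.15, -1, 0, 0, 0, 0, 1]]}}

```text
t: 20.6
tool_pos: [0.5507, 0.0181, 0.1529]
tool_rot: [3.142, -0.002, 0.0]
contact_force: [0.2, -0.1, 0.5]
opening: 0.0853
grip_force: 0.0
```

Emit:
{"method": "jog_arm", "body": {"plan": [[-0.15, -1, 0, 0, 0, 0, 1], [-0.15, -1, 0, 0, 0, 0, 1], [-0.15, -1, 0, 0, 0, 0, 1], [-0.15, -1, 0, 0, 0, 0, 1], [-0.15, -1, 0, 0, 0, 0, 1], [-0.15, -1, 0, 0, 0, 0, 1], [-0.15, -1, 0, 0, 0, 0, 1], [-0.15, -1, 0, 0, 0, 0, 1]]}}

```text
t: 21.4
tool_pos: [0.5267, 0.1781, 0.1529]
tool_rot: [-3.142, 0.002, -0.0]
contact_force: [0.6, -0.5, -0.4]
opening: 0.0856
grip_force: 0.0
```

Emit:
{"method": "jog_arm", "body": {"plan": [[-0.15, -1, 0, 0, 0, 0, 1], [-0.15, -1, 0, 0, 0, 0, 1], [-0.15, -1, 0, 0, 0, 0, 1], [-0.05, -1, 0, 0, 0, 0, 1], [0, -0.9, 0, 0, 0, 0, 1], [0, -0.4, 0, 0, 0, 0, 1], [0, 0, 0, 0, 0, 0, 1], [0, 0, 0, 0, 0, 0, 1]]}}

```text
t: 22.2
tool_pos: [0.5175, 0.2824, 0.1527]
tool_rot: [3.141, -0.002, -0.0]
contact_force: [-0.8, -0.5, -0.2]
opening: 0.0855
grip_force: 0.0
```

Emit:
{"method": "jog_arm", "body": {"plan": [[-0.03, -0.04, 0.5, 0, 0, 0, 1], [0, 0, 1, 0, 0, 0, 1], [0, 0, 1, 0, 0, 0, 1], [0, 0, 0.8, 0, 0, 0, 1], [0, 0, 0.4, 0, 0, 0, 1], [0, 0, 0.15, 0, 0, 0, 0.5], [0, 0, 0, 0, 0, 0, 0.5]]}}

```text
t: 22.9
tool_pos: [0.517, 0.2833, 0.0757]
tool_rot: [3.141, -0.002, -0.0]
contact_force: [-0.0, -0.5, -0.6]
opening: 0.0646
grip_force: 0.0
```

Emit:
{"method": "jog_arm", "body": {"plan": [[0, 0, 0, 0, 0, 0, -1], [0, 0, 0, 0, 0, 0, -1], [0, 0, 0, 0, 0, 0, -1], [0, 0, 0, 0, 0, 0, -1], [0, 0, 0, 0, 0, 0, -1], [0, 0, 0, 0, 0, 0, -1], [0, 0, 0, 0, 0, 0, -1]], "grip_force": 40}}

```text
t: 23.6
tool_pos: [0.5177, 0.2838, 0.077]
tool_rot: [-3.141, 0.002, -0.003]
contact_force: [-1.0, -0.1, 5.6]
opening: 0.0266
grip_force: 39.6
```

Emit:
{"method": "jog_arm", "body": {"plan": [[0, 0, -0.5, 0, 0, 0, -1], [0, 0, -1, 0, 0, 0, -1], [0, 0, -1, 0, 0, 0, -1], [0, 0.4, -1, 0, 0, 0, -1], [-0.03, 1, 0, 0, 0, 0, -1], [-0.03, 1, 0, 0, 0, 0, -1], [-0.03, 1, 0, 0, 0, 0, -1], [-0.03, 1, 0, 0, 0, 0, -1]]}}

```text
t: 24.4
tool_pos: [0.5138, 0.1946, 0.1456]
tool_rot: [3.141, -0.001, -0.002]
contact_force: [-0.9, -0.0, -0.1]
opening: 0.0265
grip_force: 39.4
```

Emit:
{"method": "jog_arm", "body": {"plan": [[-0.03, 1, 0, 0, 0, 0, -1], [-0.03, 1, 0, 0, 0, 0, -1], [-0.03, 1, 0, 0, 0, 0, -1], [-0.03, 1, 0, 0, 0, 0, -1], [-0.03, 1, 0, 0, 0, 0, -1], [-0.03, 1, 0, 0, 0, 0, -1], [-0.03, 1, 0, 0, 0, 0, -1], [-0.03, 1, 0, 0, 0, 0, -1]]}}

```text
t: 25.2
tool_pos: [0.5088, 0.0347, 0.1456]
tool_rot: [-3.141, 0.002, 0.002]
contact_force: [0.9, -0.1, -0.7]
opening: 0.0263
grip_force: 39.4
```

Emit:
{"method": "jog_arm", "body": {"plan": [[-0.03, 1, 0, 0, 0, 0, -1], [-0.03, 1, 0, 0, 0, 0, -1], [-0.03, 1, 0, 0, 0, 0, -1], [-0.03, 1, 0, 0, 0, 0, -1], [-0.03, 1, 0, 0, 0, 0, -1], [-0.03, 1, 0, 0, 0, 0, -1], [-0.03, 1, 0, 0, 0, 0, -1], [-0.03, 1, 0, 0, 0, 0, -1]]}}

```text
t: 26.0
tool_pos: [0.5038, -0.1252, 0.1456]
tool_rot: [-3.141, 0.002, 0.002]
contact_force: [0.3, 0.3, -0.5]
opening: 0.0268
grip_force: 39.4
```

Emit:
{"method": "jog_arm", "body": {"plan": [[-0.03, 1, 0, 0, 0, 0, -1], [-0.03, 1, 0, 0, 0, 0, -1], [-0.03, 1, 0, 0, 0, 0, -1], [-0.03, 1, 0, 0, 0, 0, -1], [-0.03, 1, 0, 0, 0, 0, -1], [-0.03, 1, 0, 0, 0, 0, -1], [-0.03, 1, 0, 0, 0, 0, -1], [-0.03, 1, 0, 0, 0, 0, -1]]}}

```text
t: 26.8
tool_pos: [0.499, -0.2852, 0.1455]
tool_rot: [-3.141, 0.002, 0.001]
contact_force: [0.3, 0.1, -0.3]
opening: 0.0264
grip_force: 39.4
```

Emit:
{"method": "jog_arm", "body": {"plan": [[0, 0.9, 0, 0, 0, 0, -1], [0, 0.1, 0, 0, 0, 0, -1], [0, 0, 0, 0, 0, 0, -1]]}}

```text
t: 27.1
tool_pos: [0.4993, -0.3048, 0.1456]
tool_rot: [-3.141, 0.003, 0.001]
contact_force: [0.4, 0.9, 0.3]
opening: 0.0267
grip_force: 39.4
```

Emit:
{"method": "jog_arm", "body": {"plan": [[0.03, 0, 0.6, 0, 0, 0, -1], [0, 0, 1, 0, 0, 0, -1], [0, 0, 1, 0, 0, 0, -1], [0, 0, 1, 0, 0, 0, -1], [0, 0, 1, 0, 0, 0, -1], [0, 0, 0.7, 0, 0, 0, -1], [0, 0, 0.4, 0, 0, 0, -1], [0, 0, 0.13, 0, 0, 0, -1]]}}

```text
t: 27.9
tool_pos: [0.4995, -0.3038, 0.028]
tool_rot: [-3.14, 0.001, 0.002]
contact_force: [-0.9, -0.3, 0.4]
opening: 0.0264
grip_force: 39.4
```

Emit:
{"method": "jog_arm", "body": {"plan": [[0, 0, 0.05, 0, 0, 0, -1], [0, 0, 0, 0, 0, 0, -1]]}}

```text
t: 28.1
tool_pos: [0.5006, -0.305, 0.0291]
tool_rot: [3.141, -0.002, 0.002]
contact_force: [0.0, -0.4, 0.1]
opening: 0.0265
grip_force: 39.4
```

Emit:
{"method": "jog_arm", "body": {"plan": [[0, 0, 0.05, 0, 0, 0, -1], [0, 0, 0, 0, 0, 0, -1]]}}

```text
t: 28.3
tool_pos: [0.5004, -0.3049, 0.0279]
tool_rot: [3.141, -0.002, 0.001]
contact_force: [0.1, -0.8, -0.9]
opening: 0.0266
grip_force: 39.4
```

Emit:
{"method": "jog_arm", "body": {"plan": [[0, 0, 0.05, 0, 0, 0, -1], [0, 0, 0, 0, 0, 0, -1]]}}

```text
t: 28.5
tool_pos: [0.5, -0.3046, 0.0262]
tool_rot: [3.142, -0.002, 0.0]
contact_force: [-0.2, -0.6, 0.4]
opening: 0.0268
grip_force: 39.4
```

Emit:
{"method": "jog_arm", "body": {"plan": [[0, 0, 0.05, 0, 0, 0, -1], [0, 0, 0, 0, 0, 0, -1]]}}

```text
t: 28.7
tool_pos: [0.5, -0.3046, 0.0251]
tool_rot: [-3.142, 0.002, 0.0]
contact_force: [0.3, -0.1, -0.4]
opening: 0.0267
grip_force: 39.4
```

Emit:
{"method": "jog_arm", "body": {"plan": [[0, 0, 0.03, 0, 0, 0, -1], [0, 0, 0, 0, 0, 0, -1]]}}

```text
t: 28.9
tool_pos: [0.5, -0.3046, 0.0251]
tool_rot: [-3.141, 0.002, 0.0]
contact_force: [-2.1, 1.5, 4.5]
opening: 0.0267
grip_force: 39.7
```

Emit:
{"method": "jog_arm", "body": {"plan": [[0, 0, 0, 0, 0, 0, 0.3], [0, 0, 0, 0, 0, 0, 0.3], [0, 0, 0, 0, 0, 0, 0.3], [0, 0, 0, 0, 0, 0, 0.3], [0, 0, -0.5, 0, 0, 0, 0.3], [0, 0, -1, 0, 0, 0, 1], [0, 0, -1, 0, 0, 0, 1], [0, 0, -1, 0, 0, 0, 1]]}}

```text
t: 29.7
tool_pos: [0.5001, -0.3047, 0.0961]
tool_rot: [3.141, -0.002, 0.001]
contact_force: [-0.7, -0.4, 1.3]
opening: 0.0856
grip_force: 0.0
```

Emit:
{"method": "jog_arm", "body": {"plan": [[0.03, -1, -0.5, 0, 0, 0, 1], [0.03, -1, 0, 0, 0, 0, 1], [0.03, -1, 0, 0, 0, 0, 1], [0.03, -1, 0, 0, 0, 0, 1], [0.03, -1, 0, 0, 0, 0, 1], [0.03, -1, 0, 0, 0, 0, 1], [0.03, -1, 0, 0, 0, 0, 1], [0.03, -1, 0, 0, 0, 0, 1]]}}

```text
t: 30.5
tool_pos: [0.5043, -0.1428, 0.1039]
tool_rot: [-3.141, 0.001, 0.002]
contact_force: [1.0, 0.2, -0.7]
opening: 0.0854
grip_force: 0.0
```

Emit:
{"method": "jog_arm", "body": {"plan": [[0.03, -1, 0, 0, 0, 0, 1], [0.03, -1, 0, 0, 0, 0, 1], [0.03, -1, 0, 0, 0, 0, 1], [0.03, -1, 0, 0, 0, 0, 1], [0.03, -1, 0, 0, 0, 0, 1], [0.03, -1, 0, 0, 0, 0, 1], [0.03, -1, 0, 0, 0, 0, 1], [0.03, -1, 0, 0, 0, 0, 1]]}}

```text
t: 31.3
tool_pos: [0.509, 0.017, 0.1039]
tool_rot: [-3.141, 0.001, 0.002]
contact_force: [0.1, 0.1, -0.2]
opening: 0.0852
grip_force: 0.0
```

Emit:
{"method": "jog_arm", "body": {"plan": [[0.03, -1, 0, 0, 0, 0, 1], [0.03, -1, 0, 0, 0, 0, 1], [0.03, -1, 0, 0, 0, 0, 1], [0.03, -1, 0, 0, 0, 0, 1], [0.03, -1, 0, 0, 0, 0, 1], [0.03, -1, 0, 0, 0, 0, 1], [0.03, -1, 0, 0, 0, 0, 1], [0.03, -1, 0, 0, 0, 0, 1]]}}

```text
t: 32.1
tool_pos: [0.5138, 0.1767, 0.1038]
tool_rot: [3.141, -0.001, -0.002]
contact_force: [0.1, -0.5, 0.0]
opening: 0.0859
grip_force: 0.0
```

Emit:
{"method": "jog_arm", "body": {"plan": [[0.03, -1, 0, 0, 0, 0, 1], [0.03, -1, 0, 0, 0, 0, 1], [0.03, -1, 0, 0, 0, 0, 1], [0.03, -1, 0, 0, 0, 0, 1], [0, -1, 0, 0, 0, 0, 1], [0, -0.4, 0, 0, 0, 0, 1], [0, 0, 0, 0, 0, 0, 1]]}}

```text
t: 32.8
tool_pos: [0.5167, 0.2842, 0.1041]
tool_rot: [3.141, 0.001, -0.001]
contact_force: [-0.1, -0.4, 0.1]
opening: 0.0857
grip_force: 0.0
```

Run:
```python
from h import *
im,D=save("side","side6")
cv2.imwrite("pics/side6c.png",cv2.resize(im[130:320,140:340,::-1],None,fx=3,fy=3))
print(ctrl.get_obs()["tool_pos"])
```

```text
[0.51685766 0.2834846  0.10412503]
```

View pics/side6c.png

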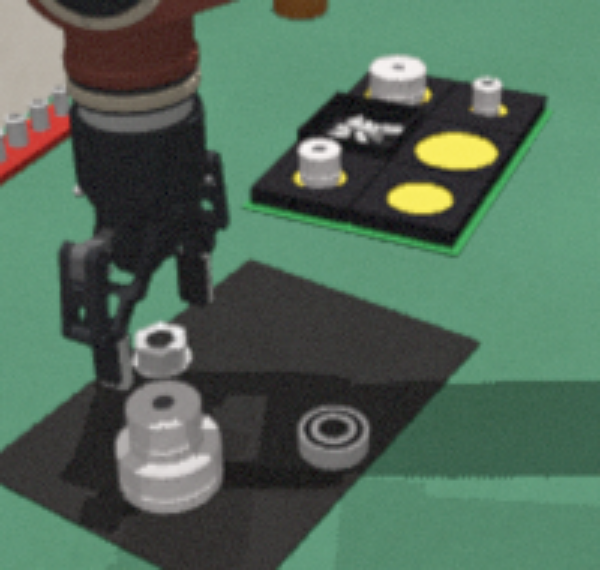

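The 28 is upright in its pocket at crop (487,97), and the 48 on the 68 is under the gripper at crop (165,420).

Emit:
{"method": "jog_arm", "body": {"plan": [[0, 0, 0.5, 0, 0, 0, 1], [0, 0, 1, 0, 0, 0, 1], [0, 0, 1, 0, 0, 0, 1], [0, 0, 0.4, 0, 0, 0, 1], [0, 0, 0.15, 0, 0, 0, 1], [0, 0, 0, 0, 0, 0, 1]]}}

```text
t: 33.45
tool_pos: [0.5175, 0.283, 0.0434]
tool_rot: [3.141, -0.003, -0.001]
contact_force: [0.2, -0.5, 0.6]
opening: 0.0856
grip_force: 0.0
```

Emit:
{"method": "jog_arm", "body": {"plan": [[0, 0, 0, 0, 0, 0, -1], [0, 0, 0, 0, 0, 0, -1], [0, 0, 0, 0, 0, 0, -1], [0, 0, 0, 0, 0, 0, -1], [0, 0, 0, 0, 0, 0, -1], [0, 0, 0, 0, 0, 0, -1]], "grip_force": 60}}

```text
t: 34.05
tool_pos: [0.5185, 0.2838, 0.045]
tool_rot: [-3.141, 0.002, -0.004]
contact_force: [0.7, -0.5, 5.7]
opening: 0.0462
grip_force: 62.3
```

Emit:
{"method": "jog_arm", "body": {"plan": [[0, 0, -0.5, 0, 0, 0, -1], [0, 0, -1, 0, 0, 0, -1], [0, 0, -1, 0, 0, 0, -1], [0, 0.6, -0.9, 0, 0, 0, -1], [-0.06, 1, 0, 0, 0, 0, -1], [-0.06, 1, 0, 0, 0, 0, -1], [-0.06, 1, 0, 0, 0, 0, -1], [-0.06, 1, 0, 0, 0, 0, -1]]}}

```text
t: 34.85
tool_pos: [0.5116, 0.1906, 0.1111]
tool_rot: [3.141, -0.001, -0.003]
contact_force: [-0.4, 0.6, -1.6]
opening: 0.0464
grip_force: 61.9
```

Emit:
{"method": "jog_arm", "body": {"plan": [[-0.06, 1, 0, 0, 0, 0, -1], [-0.06, 1, 0, 0, 0, 0, -1], [-0.06, 1, 0, 0, 0, 0, -1], [-0.06, 1, 0, 0, 0, 0, -1], [-0.06, 1, 0, 0, 0, 0, -1], [-0.06, 1, 0, 0, 0, 0, -1], [-0.06, 1, 0, 0, 0, 0, -1], [-0.06, 1, 0, 0, 0, 0, -1]]}}

```text
t: 35.65
tool_pos: [0.5019, 0.0308, 0.1111]
tool_rot: [-3.141, 0.002, 0.002]
contact_force: [-0.0, 0.0, -2.3]
opening: 0.0463
grip_force: 61.9
```

Emit:
{"method": "jog_arm", "body": {"plan": [[-0.06, 1, 0, 0, 0, 0, -1], [-0.06, 1, 0, 0, 0, 0, -1], [-0.06, 1, 0, 0, 0, 0, -1], [-0.06, 1, 0, 0, 0, 0, -1], [-0.06, 1, 0, 0, 0, 0, -1], [-0.06, 1, 0, 0, 0, 0, -1], [0, 1, 0, 0, 0, 0, -1], [0, 0, 0, 0, 0, 0, -1]]}}

```text
t: 36.45
tool_pos: [0.4949, -0.1101, 0.1113]
tool_rot: [3.141, -0.006, -0.002]
contact_force: [0.4, -0.1, -1.9]
opening: 0.046
grip_force: 61.9
```

Emit:
{"method": "jog_arm", "body": {"plan": [[0.05, -0.08, 0.5, 0, 0, 0, -1], [0, 0, 1, 0, 0, 0, -1], [0, 0, 1, 0, 0, 0, -1], [0, 0, 0.8, 0, 0, 0, -1], [0, 0, 0.5, 0, 0, 0, -1], [0, 0, 0.3, 0, 0, 0, -1], [0, 0, 0.05, 0, 0, 0, -1], [0, 0, 0, 0, 0, 0, -1]]}}

```text
t: 37.25
tool_pos: [0.4968, -0.1068, 0.0289]
tool_rot: [3.141, -0.001, 0.001]
contact_force: [0.7, 0.5, -3.1]
opening: 0.046
grip_force: 62.0
```

Emit:
{"method": "jog_arm", "body": {"plan": [[0, 0, 0.05, 0, 0, 0, -1], [0, 0, 0, 0, 0, 0, -1]]}}

```text
t: 37.45
tool_pos: [0.497, -0.1071, 0.0283]
tool_rot: [3.141, -0.002, 0.002]
contact_force: [0.3, -0.1, -0.8]
opening: 0.0461
grip_force: 62.0
```

Emit:
{"method": "jog_arm", "body": {"plan": [[0, 0, 0.05, 0, 0, 0, -1], [0, 0, 0, 0, 0, 0, -1]]}}

```text
t: 37.65
tool_pos: [0.4965, -0.1071, 0.0267]
tool_rot: [3.141, -0.002, 0.0]
contact_force: [-0.4, -0.2, -2.3]
opening: 0.0458
grip_force: 62.0
```

Emit:
{"method": "jog_arm", "body": {"plan": [[0, 0, 0.05, 0, 0, 0, -1], [0, 0, 0, 0, 0, 0, -1]]}}

```text
t: 37.85
tool_pos: [0.4963, -0.1069, 0.0255]
tool_rot: [-3.141, 0.002, 0.0]
contact_force: [-0.4, 0.4, -2.4]
opening: 0.0462
grip_force: 62.0
```

Emit:
{"method": "jog_arm", "body": {"plan": [[0, 0, 0.04, 0, 0, 0, -1], [0, 0, 0, 0, 0, 0, -1]]}}

```text
t: 38.05
tool_pos: [0.4965, -0.107, 0.0251]
tool_rot: [-3.142, 0.002, 0.0]
contact_force: [-1.5, 0.3, 1.5]
opening: 0.0464
grip_force: 62.3
```

Emit:
{"method": "jog_arm", "body": {"plan": [[0, 0, 0.03, 0, 0, 0, -1], [0, 0, 0, 0, 0, 0, -1]]}}

```text
t: 38.25
tool_pos: [0.4965, -0.107, 0.0251]
tool_rot: [-3.141, 0.002, 0.001]
contact_force: [-4.0, 1.4, 6.2]
opening: 0.0463
grip_force: 62.6
```

Emit:
{"method": "jog_arm", "body": {"plan": [[0, 0, 0, 0, 0, 0, 0.6], [0, 0, 0, 0, 0, 0, 0.6], [0, 0, 0, 0, 0, 0, 0.6], [0, 0, 0, 0, 0, 0, 0.6], [0, 0, -0.5, 0, 0, 0, 0.6], [0, 0, -1, 0, 0, 0, 1], [0, 0, -1, 0, 0, 0, 1], [0, 0, -1, 0, 0, 0, 1]]}}

```text
t: 39.05
tool_pos: [0.4966, -0.107, 0.0957]
tool_rot: [3.141, -0.002, 0.001]
contact_force: [0.3, 0.3, -0.7]
opening: 0.0859
grip_force: 0.0
```

Emit:
{"method": "jog_arm", "body": {"plan": [[0.06, -1, 0, 0, 0, 0, 1], [0.06, -1, 0, 0, 0, 0, 1], [0.06, -1, 0, 0, 0, 0, 1], [0.06, -1, 0, 0, 0, 0, 1], [0.06, -1, 0, 0, 0, 0, 1], [0.06, -1, 0, 0, 0, 0, 1], [0.06, -1, 0, 0, 0, 0, 1], [0.06, -1, 0, 0, 0, 0, 1]]}}

```text
t: 39.85
tool_pos: [0.5065, 0.0538, 0.0951]
tool_rot: [3.142, -0.002, 0.002]
contact_force: [-0.3, 0.1, 0.1]
opening: 0.0853
grip_force: 0.0
```

Emit:
{"method": "jog_arm", "body": {"plan": [[0.06, -1, 0, 0, 0, 0, 1], [0.06, -1, 0, 0, 0, 0, 1], [0.06, -1, 0, 0, 0, 0, 1], [0.06, -1, 0, 0, 0, 0, 1], [0.06, -1, 0, 0, 0, 0, 1], [0.06, -1, 0, 0, 0, 0, 1], [0.06, -1, 0, 0, 0, 0, 1], [0.06, -1, 0, 0, 0, 0, 1]]}}

```text
t: 40.65
tool_pos: [0.5163, 0.2139, 0.0951]
tool_rot: [-3.141, 0.002, -0.001]
contact_force: [0.2, 0.1, -0.3]
opening: 0.0855
grip_force: 0.0
```

Emit:
{"method": "jog_arm", "body": {"plan": [[0.04, -1, 0, 0, 0, 0, 1], [0, -1, 0, 0, 0, 0, 1], [0, -1, 0, 0, 0, 0, 1], [0, -0.5, 0, 0, 0, 0, 1], [0, 0, 0, 0, 0, 0, 1]]}}

```text
t: 41.15
tool_pos: [0.517, 0.2839, 0.0948]
tool_rot: [-3.141, -0.0, -0.001]
contact_force: [0.0, -0.1, 1.1]
opening: 0.0853
grip_force: 0.0
```

Run:
```python
from h import *
im,D=save("side","side7")
cv2.imwrite("pics/side7c.png",cv2.resize(im[130:320,140:340,::-1],None,fx=3,fy=3))
print(ctrl.get_obs()["tool_pos"]); P=cloud("side",D);z=P[...,2]
s=(np.hypot(P[...,0]-.517,P[...,1]-.283)<.042)&(abs(z-.035)<.004);e,r=cv2.minEnclosingCircle(P[s][:,:2].astype(np.float32));print(np.round(e,4),2*r)
```

```text
[0.51696985 0.28312605 0.09452218]
[0.5156 0.2833] 0.06876398622989655
```

View pics/side7c.png

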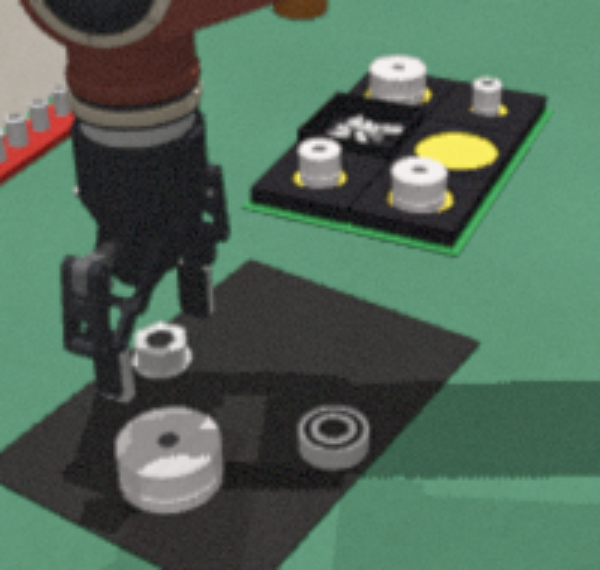

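Four are done, with the 48 seated at crop (418,185). The 68, at crop (170,460), is centred under the gripper.

Emit:
{"method": "jog_arm", "body": {"plan": [[0, 0, 0.5, 0, 0, 0, 1], [0, 0, 1, 0, 0, 0, 1], [0, 0, 0.8, 0, 0, 0, 1], [0, 0, 0.7, 0, 0, 0, 1], [0, 0, 0.6, 0, 0, 0, 1], [0, 0, 0.4, 0, 0, 0, 1], [0, 0, 0.25, 0, 0, 0, 1], [0, 0, 0, 0, 0, 0, 1]]}}

```text
t: 42.0
tool_pos: [0.5166, 0.2829, 0.0085]
tool_rot: [3.141, -0.002, -0.002]
contact_force: [0.9, 0.6, -0.2]
opening: 0.0856
grip_force: 0.0
```

Emit:
{"method": "jog_arm", "body": {"plan": [[0, 0, 0, 0, 0, 0, -1], [0, 0, 0, 0, 0, 0, -1], [0, 0, 0, 0, 0, 0, -1], [0, 0, 0, 0, 0, 0, -1], [0, 0, 0, 0, 0, 0, -1]], "grip_force": 80}}

```text
t: 42.5
tool_pos: [0.5183, 0.2835, 0.0109]
tool_rot: [-3.141, 0.002, -0.005]
contact_force: [0.7, 1.1, 6.1]
opening: 0.0657
grip_force: 90.0
```

Emit:
{"method": "jog_arm", "body": {"plan": [[0, 0, -0.5, 0, 0, 0, -1], [0, 0, -1, 0, 0, 0, -1], [0, 0, -1, 0, 0, 0, -1], [0, 0, -1, 0, 0, 0, -1], [0, 0, -1, 0, 0, 0, -1], [0, 0.5, -0.5, 0, 0, 0, -1], [-0.05, 1, 0, 0, 0, 0, -1], [-0.05, 1, 0, 0, 0, 0, -1]]}}

```text
t: 43.3
tool_pos: [0.5142, 0.232, 0.1089]
tool_rot: [3.141, -0.001, -0.001]
contact_force: [-0.4, -0.1, -3.1]
opening: 0.0655
grip_force: 89.3
```

Emit:
{"method": "jog_arm", "body": {"plan": [[-0.05, 1, 0, 0, 0, 0, -1], [-0.05, 1, 0, 0, 0, 0, -1], [-0.05, 1, 0, 0, 0, 0, -1], [-0.05, 1, 0, 0, 0, 0, -1], [-0.05, 1, 0, 0, 0, 0, -1], [-0.05, 1, 0, 0, 0, 0, -1], [-0.05, 1, 0, 0, 0, 0, -1], [-0.05, 1, 0, 0, 0, 0, -1]]}}

```text
t: 44.1
tool_pos: [0.5053, 0.0717, 0.1081]
tool_rot: [3.141, -0.002, -0.004]
contact_force: [0.9, -0.1, -2.4]
opening: 0.0657
grip_force: 89.3
```

Emit:
{"method": "jog_arm", "body": {"plan": [[-0.05, 1, 0, 0, 0, 0, -1], [-0.05, 1, 0, 0, 0, 0, -1], [-0.05, 1, 0, 0, 0, 0, -1], [-0.05, 1, 0, 0, 0, 0, -1], [-0.05, 1, 0, 0, 0, 0, -1], [-0.05, 1, 0, 0, 0, 0, -1], [-0.05, 1, 0, 0, 0, 0, -1], [0, 1, 0, 0, 0, 0, -1]]}}

```text
t: 44.9
tool_pos: [0.498, -0.0879, 0.1081]
tool_rot: [-3.141, 0.002, 0.004]
contact_force: [-0.5, -0.5, -2.3]
opening: 0.0656
grip_force: 89.3
```

Emit:
{"method": "jog_arm", "body": {"plan": [[0, 1, 0, 0, 0, 0, -1], [0, 1, 0, 0, 0, 0, -1], [0, 1, 0, 0, 0, 0, -1], [0, 1, 0, 0, 0, 0, -1], [0, 1, 0, 0, 0, 0, -1], [0, 0.9, 0, 0, 0, 0, -1], [0, 0, 0, 0, 0, 0, -1], [0, 0, 0, 0, 0, 0, -1]]}}

```text
t: 45.7
tool_pos: [0.4987, -0.2049, 0.1087]
tool_rot: [-3.14, 0.003, 0.002]
contact_force: [1.3, 0.3, -2.1]
opening: 0.0656
grip_force: 89.3
```

Emit:
{"method": "jog_arm", "body": {"plan": [[0, 0.04, 0.5, 0, 0, 0, -1], [0, 0, 1, 0, 0, 0, -1], [0, 0, 1, 0, 0, 0, -1], [0, 0, 0.8, 0, 0, 0, -1], [0, 0, 0.5, 0, 0, 0, -1], [0, 0, 0.3, 0, 0, 0, -1], [0, 0, 0.05, 0, 0, 0, -1], [0, 0, 0, 0, 0, 0, -1]]}}

```text
t: 46.5
tool_pos: [0.4997, -0.2058, 0.0266]
tool_rot: [3.141, -0.002, 0.001]
contact_force: [-0.5, -1.5, -1.8]
opening: 0.0663
grip_force: 89.3
```

Emit:
{"method": "jog_arm", "body": {"plan": [[0, 0, 0.05, 0, 0, 0, -1], [0, 0, 0, 0, 0, 0, -1]]}}

```text
t: 46.7
tool_pos: [0.4999, -0.2061, 0.026]
tool_rot: [3.141, -0.002, 0.002]
contact_force: [-0.2, -1.2, -2.8]
opening: 0.0654
grip_force: 89.3
```

Emit:
{"method": "jog_arm", "body": {"plan": [[0, 0, 0.05, 0, 0, 0, -1], [0, 0, 0, 0, 0, 0, -1]]}}

```text
t: 46.9
tool_pos: [0.4994, -0.2058, 0.0244]
tool_rot: [3.141, -0.002, 0.0]
contact_force: [-0.4, 1.3, -2.1]
opening: 0.0656
grip_force: 89.3
```

Emit:
{"method": "jog_arm", "body": {"plan": [[0, 0, 0.05, 0, 0, 0, -1], [0, 0, 0, 0, 0, 0, -1]]}}

```text
t: 47.1
tool_pos: [0.4992, -0.2057, 0.0231]
tool_rot: [-3.141, 0.002, 0.0]
contact_force: [-0.7, 0.3, -2.1]
opening: 0.0654
grip_force: 89.3
```

Emit:
{"method": "jog_arm", "body": {"plan": [[0, 0, 0.04, 0, 0, 0, -1], [0, 0, 0, 0, 0, 0, -1]]}}

```text
t: 47.3
tool_pos: [0.4993, -0.2058, 0.0229]
tool_rot: [-3.141, 0.002, 0.001]
contact_force: [-2.4, 0.4, 2.7]
opening: 0.0653
grip_force: 89.9
```

Emit:
{"method": "jog_arm", "body": {"plan": [[0, 0, 0.03, 0, 0, 0, -1], [0, 0, 0, 0, 0, 0, -1]]}}

```text
t: 47.5
tool_pos: [0.4993, -0.2058, 0.0228]
tool_rot: [-3.141, 0.002, 0.001]
contact_force: [-5.4, 3.4, 6.6]
opening: 0.0653
grip_force: 90.6
```

Emit:
{"method": "jog_arm", "body": {"plan": [[0, 0, 0, 0, 0, 0, 1], [0, 0, 0, 0, 0, 0, 1], [0, 0, 0, 0, 0, 0, 1], [0, 0, 0, 0, 0, 0, 1], [0, 0, -0.5, 0, 0, 0, 1], [0, 0, -1, 0, 0, 0, 1], [0, 0, -1, 0, 0, 0, 1], [0, 0, -1, 0, 0, 0, 1]]}}

```text
t: 48.3
tool_pos: [0.4995, -0.2058, 0.0933]
tool_rot: [3.141, -0.002, 0.001]
contact_force: [-0.5, 0.4, 0.7]
opening: 0.0855
grip_force: 0.0
```

Emit:
{"method": "jog_arm", "body": {"plan": [[0, 0, -1, 0, 0, 0, 1], [0, 0, -1, 0, 0, 0, 1], [0, 0, -1, 0, 0, 0, 1], [-0.5, -1, 0, 0, 0, 0, 1], [-0.5, -1, 0, 0, 0, 0, 1], [-0.5, -1, 0, 0, 0, 0, 1], [-0.5, -1, 0, 0, 0, 0, 1], [-0.5, -1, 0, 0, 0, 0, 1]]}}

```text
t: 49.1
tool_pos: [0.4491, -0.105, 0.1526]
tool_rot: [3.141, -0.002, 0.001]
contact_force: [0.3, 0.1, 0.1]
opening: 0.085
grip_force: 0.0
```

Emit:
{"method": "jog_arm", "body": {"plan": [[0, -1, 0, 0, 0, 0, 1], [0, -1, 0, 0, 0, 0, 1], [0, -1, 0, 0, 0, 0, 1], [0, -1, 0, 0, 0, 0, 1], [0, -1, 0, 0, 0, 0, 1], [0, -1, 0, 0, 0, 0, 1], [0, 0, 0, 0, 0, 0, 1]]}}

```text
t: 49.8
tool_pos: [0.4496, 0.0158, 0.1526]
tool_rot: [-3.141, -0.003, -0.002]
contact_force: [-0.0, 0.1, 0.3]
opening: 0.0852
grip_force: 0.0
```

Run:
```python
from h import *
im,D=save("top","top8"); s,Ds=save("side","side8")
cv2.imwrite("pics/fin.png",np.hstack([cv2.resize(im[130:250,260:420,::-1],(400,300)),cv2.resize(s[130:220,200:320,::-1],(400,300))]))
P=cloud("top",D)
for n,x,y,d in((28,.5,-.305,.028),(38,.5955,-.106,.038),(48,.496,-.108,.048),(58,.599,-.304,.058),(68,.498,-.206,.068)):
    m=(np.hypot(P[...,0]-x,P[...,1]-y)<d/2-.006)&(P[...,2]>.035);q=P[m];A=np.c_[q[:,:2]-q[:,:2].mean(0),np.ones(len(q))];c=np.linalg.lstsq(A,q[:,2],rcond=None)[0]
    print(n,len(q),"top z",np.median(q[:,2]).round(4),"tilt deg",np.degrees(c[:2]).round(1))
```

```text
28 41 top z 0.0477 tilt deg [ 0.8 -1.7]
38 105 top z 0.0482 tilt deg [0.7 1.1]
48 196 top z 0.0476 tilt deg [ 1.1 -0.2]
58 319 top z 0.0477 tilt deg [-0.2  0.5]
68 490 top z 0.0478 tilt deg [-0.  -0.1]
```

View pics/fin.png

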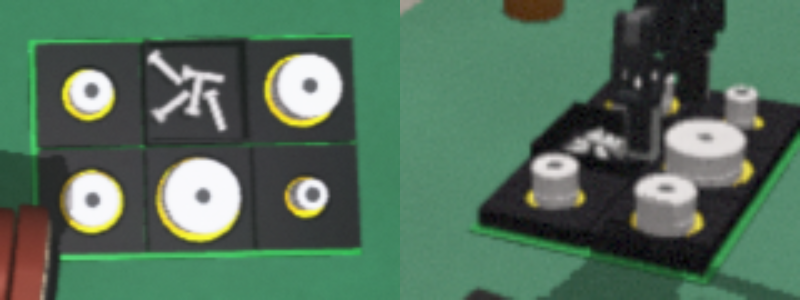

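All five tops are level at z ≈ 0.048, so each driver is seated flat in its own pocket. The bearing and nut have not been touched, so I'll hand it in.

```bash
python3 -c "
from station import ctrl
print(ctrl.finish_job())"
```

```text
the job is handed in; nothing more can be done
None
```

All five drivers are seated flat in their matching pockets, the bearing and hub nut were left untouched on the mat, and the job was handed in at about 50 s of the 138 s allowed.

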